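Unlock the induction hob with its two-key chord and switch it on

TASK

Unlock the portable induction hob: with one fingertip on each, press its two oblong lock keys down together and hold both fully down for three seconds, then let both come up. Then press the round power key fully down and let it go. Do not press the square timer key, and leave the pot, food and utensils where they stand, neither pushed nor lifted.

Things in the scene. Friction and masses are not known exactly. Their poses are not given: they have to be found in the camera images.
- hob: fixed induction hob, black glass top 60 mm above the counter, 360 mm (x) by 280 mm (y). Origin: centre of its underside; x points from the key strip to the back, y to the left along the row of keys, z up. Its four pale keys stand in one row along y, at local x = -0.138, tops 10 mm above the glass when up, 4 mm when fully down; a flat display window lies between the lock keys.
- lock_mid (a point): fixed point midway between the two lock keys, level with their tops when up (70 mm above the counter); axes as the hob's
- lock_left_top (a point): centre of the top of the left lock key (local y = +0.032 on the hob); it moves with the key. Oblong key, 22 mm (hob x) by 30 mm (hob y), so the two lock keys are 64 mm apart centre to centre with a 34 mm gap between them. Axes as the hob's.
- lock_right_top (a point): centre of the top of the right lock key (local y = -0.032 on the hob), same shape as the left one; it moves with the key
- power_top (a point): centre of the top of the power key: the only round one, 26 mm in diameter, at one end of the row, 105 mm left or right of the row's middle (which end varies); it moves with the key
- timer_top (a point): centre of the top of the timer key, not to be pressed: square, 23 mm, at the other end of the row, 105 mm from its middle; it moves with the key
- lock_left (a joint): travel of the left lock key: reads 0 m when up and grows to 0.006 m fully down; springs back by itself. Rises from about 1.2 N at the first touch to 4.0 N fully down.
- lock_right (a joint): travel of the right lock key: reads 0 m when up and grows to 0.006 m fully down; springs back by itself. Rises from about 1.2 N at the first touch to 4.0 N fully down.
- power (a joint): travel of the power key: reads 0 m when up and grows to 0.006 m fully down; springs back by itself. Rises from about 1.2 N at the first touch to 4.0 N fully down.
- timer (a joint): travel of the timer key: reads 0 m when up and grows to 0.006 m fully down; springs back by itself. Rises from about 1.2 N at the first touch to 4.0 N fully down.
- pot: bystander: open steel pot, 152 mm diameter (204 mm over its two side handles), 85 mm tall, standing on the hob's ring about 70 mm behind the hob's centre; origin at the centre of its underside
- garlic: bystander: garlic bulb, 52 mm diameter, 52 mm tall, on the hob's glass behind the left end of the key row; origin at the centre of its underside
- spice: bystander: small spice jar, 40 mm diameter, 50 mm tall, on the hob's glass behind the right end of the key row (the jar and the garlic may be swapped); origin at the centre of its underside
- cob: bystander: corn cob, 155 mm long, 42 mm thick, lying on the round wooden board to the left of the hob; origin below its middle, on the board
- knife: bystander: blue kitchen knife, 242 mm long, 14 mm thick, lying on the board; origin below its middle, on the board
- cocotte: bystander: small red pot with two lugs, 116 mm diameter, 62 mm tall, on the counter to the right of the hob; origin at the centre of its underside
- mill: bystander: wooden pepper mill, 54 mm diameter, 130 mm tall, on the counter to the right of the hob; origin at the centre of its underside

How it is judged:
On the way, in this order (a step that is already met when the one before it is completed fails the run):
1. both lock keys are held fully down (at least 4.5 of 6 mm) at the same time for 2.5 s (value of joint each of lock_left, lock_right above 0.0045 m), for 2.5 s.
2. both lock keys have come up again (value of joint each of lock_left, lock_right below 0.001 m), for 0.1 s.
3. the power key is pressed fully down (at least 4.5 of 6 mm) with both lock keys up (all of step 2 and value of joint power above 0.0045 m), for 0.1 s.
At the end, for the whole second after the job is handed in: All four keys are up (less than 1 mm down) and every bystander is within 15 mm of where it started (all of step 2 and value of joint each of power, timer below 0.001 m and distance of each of pot, garlic, spice, cob, knife, cocotte, mill from where it was at the start of the episode below 0.015 m); the robot touches nothing.
It fails at once if the timer key is pressed (more than 3 mm) (value of joint timer above 0.003 m).
It fails at once if the power key is pressed (more than 3 mm) while a lock key is still down (more than 3 mm) (value of joint power above 0.003 m and value of joint any of lock_left, lock_right above 0.003 m).
It fails at once if a bystander is pushed, lifted or carried (more than 15 mm from its start) (distance of any of pot, garlic, spice, cob, knife, cocotte, mill from where it was at the start of the episode above 0.015 m).
It also fails if it takes over 48 s, if anything falls off the work surface, if the arm or the gripper's body presses on something with over 40 N, if the wrist force passes 120 N, or if a joint passes its speed limit or range.

ROBOT

A 6-joint arm with a two-finger parallel gripper is mounted at the origin on the work surface. World frame = base frame: x ahead of the robot, y to its left, z up, the work surface at z = 0. Lengths are in m, angles in rad, forces in N, time in s.
With the tool pointing down it reaches from about 0.275 to 0.75 m from the base axis. Payload 10.2 kg.
Tool frame: the origin (TCP) lies midway between the tips of the shut fingers; the grasp point (between the pads) lies 19 mm behind it; z points along the fingers, y is the line along which they close (so a half turn about z gives the same grasp; the last joint's range is limited). The gripper opens to 85 mm and grips with 20 to 120 N. Pads are 22 mm wide; open, the fingers measure 114 mm over their backs; the gripper's body (76 mm by 85 mm) begins 54 mm behind the grasp point. The pads swing forward as they close: fully open they stand 13 mm farther back than shut.
Start: joints at [-0.223, 0.313, 1.498, -0, 1.331, -0.223], TCP at [0.525, -0, 0.231] pointing down, gripper open.
Joint ranges: [-2.94, 2.94], [-0.97, 2.17], [0.19, 2.56], [-1.23, 4.37], [0.02, 3.11], [-2.88, 2.88]. Speed limits (rad/s): [2.39, 2.39, 3.01, 3.14, 3.14, 3.14].

INTERFACE

Orientations are given as a unit quaternion [w, x, y, z].
In Python, from workcell import * gives the robot as it stands.
- The arm moves only by the tool move_arm, never from a script. Its argument "deltas" is a list of rows, each an object of numbers: "tx", "ty", "tz": the shift along the tool's x, y, z in units of 50 mm (1.0 is 50 mm); "wx", "wy", "wz": the turn, a rotation vector about the tool's x, y, z in units of 5 degrees (1.0 is 5 degrees). In form: [{"tx": .., "ty": .., "tz": .., "wx": .., "wy": .., "wz": ..}, ...]. A call has 1 to 12 rows; each row shifts and turns the commanded pose from where the row before left it, along the tool's axes as they then stand; what a row does not reach is not made up. A row lasts 1/10 s, in which the tool goes at most 50 mm and 8.59 degrees, less where a joint would pass 70% of its speed; a pose out of reach is approached as far as the arm can. A call is refused whole if a number of a shift passes 1 or a number of a turn 1, either way. A call with a gripper value outside its range is refused whole. "claw" is the finger opening in mm, from 0 to 85.4, set as the call begins (left out, the last holds). The fingers move at their own pace and stop on an object; "squeeze" is the grip in N (left out, the last holds). Time passes only in rows, so rows that do not move let the fingers close. It gives the time, the measured TCP pose, the force, the opening and the grip force at its end, in the units of the state.
- sense(): the state, without advancing time (a new reading comes with each control period).
- snapshot(name): name is "scene" or "side" or "wrist"; returns a dict with "frame" (400x640x3 uint8, blue, green, red), "depth" (400x640 float32, m along the optical axis (not along the pixel's ray), 0 where there is no reading), "K" (3x3 intrinsics, pixels), "dist" ([k1, k2, p1, p2, k3] as OpenCV has them; the pictures are not rectified), "R" (3x3) and "t" (3): a world point X has camera coordinates R X + t. Camera axes: x right, y down, z forward; pixel columns grow to the right and rows downward; lengths in m; the calibration is good to about 2 mm. A picture is of the moment at which its call begins.
- finish_job(): hands the job in; it is judged then, once.
Trained networks look in the newest picture that a camera, given by its name, has taken for a name from the list of things; names that differ only in an ending like _2 or _b are one class to them, and where a whole thing is asked for, a point or a joint stands for the part that bears it (a point fixed in the world has none). Each returns a list of dicts, best first, with "p" (0 to 1); they miss things now and then, are a little off and sometimes report something else, mostly with a low value. They report only what shows in the picture. A call takes as long as a camera call.
- recognise(camera, label): "bbox" ([left, top, right, bottom] in pixels, round what is visible of it).
The state is a dict: "clock": time; "joint_positions": joint angles; "joint_velocities": joint speeds; "joint_torque": joint torques, N m; "position": TCP position; "orientation": TCP orientation; "wrist_force": force on the tool from outside, world axes, zero at the start; "torque": the same for the moment, N m; "grip_width": opening from 0.0 (shut) to 1.0 (fully open); "grip_force": force on a finger pad.
Only numpy, scipy, OpenCV 4.12 (cv2) and the standard library are available. Lean on these libraries where they do the work, as an engineer would, in place of code of your own. Each camera call takes 0.05 s, during which the arm holds its last target. There are 200 camera calls.

## Working session

There is one attempt and no reset: what is moved stays moved. The work goes in short steps, Python scripts to look and compute and a tool call to move; the robot and the scene stay as the last step left them, time stands still between calls to the robot, and variables do not carry over. Pictures are saved under pics/ and viewed, at most 10 in all, crops included, and the job is handed in when it is done.

Besides the shell and the picture viewer there is one more tool, called in YAML: its name, and indented under it one key for each argument. move_arm: Moves the arm, as the interface text tells. Its arguments: {"type":"object","properties":{"deltas":{"type":"array"},"claw":{"type":"number"},"squeeze":{"type":"number"}},"required":["deltas"]}

```bash
mkdir -p pics
cat > h.py <<'E'
from workcell import *
import numpy as np, cv2
def ray(s,u,v):
    p=cv2.undistortPoints(np.array([[[u,v]]],float),s["K"],np.array(s["dist"]))[0,0]
    R=np.array(s["R"]);t=np.array(s["t"]); return -R.T@t, R.T@np.array([p[0],p[1],1])
def atz(s,u,v,z):
    c,d=ray(s,u,v); return c+d*(z-c[2])/d[2]
def dep(s,u,v):
    c,d=ray(s,u,v); return c+d*s["depth"][int(v),int(u)]
E
python3 - <<'E'
from h import *
for n in ["scene","wrist"]:
    s=snapshot(n); cv2.imwrite(f"pics/{n}1.png",s["frame"])
    np.save(f"{n}1.npy",s,allow_pickle=True)
    print(n,-np.array(s["R"]).T@s["t"])
    for l in ["lock_left_top","power_top","timer_top","hob","garlic","spice"]:
        for r in recognise(n,l)[:3]:
            b=r["bbox"];u,v=(b[0]+b[2])/2,(b[1]+b[3])/2
            print(l,round(r["p"],2),np.round(b),atz(s,u,v,.07).round(3),dep(s,u,v).round(3))
print(sense())
E
```

```text
scene [ 1.03279105 -0.41509687  1.11259814]
lock_left_top 0.73 [322. 198. 339. 212.] [0.567 0.107 0.07 ] [0.578 0.095 0.094]
timer_top 0.5 [328. 147. 417. 162.] [0.539 0.306 0.07 ] [0.519 0.334 0.028]
hob 0.59 [229. 182. 414. 338.] [ 0.657 -0.024  0.07 ] [ 0.68  -0.048  0.134]
garlic 0.7 [323. 196. 338. 210.] [0.563 0.111 0.07 ] [0.573 0.1   0.092]
spice 0.81 [273. 254. 291. 280.] [ 0.603 -0.1    0.07 ] [ 0.621 -0.114  0.114]
wrist [0.52491519 0.08245106 0.37385241]
lock_left_top 0.64 [255. 135. 286. 175.] [0.485 0.02  0.07 ] [0.485 0.02  0.071]
lock_left_top 0.32 [305. 315. 400. 399.] [ 0.563 -0.197  0.07 ] [ 0.567 -0.228  0.037]
lock_left_top 0.23 [234.  49. 272.  85.] [0.474 0.092 0.07 ] [0.474 0.092 0.07 ]
power_top 0.96 [236.  46. 274.  83.] [0.475 0.093 0.07 ] [0.475 0.093 0.071]
hob 0.84 [203.   1. 626. 312.] [0.609 0.019 0.07 ] [0.611 0.017 0.061]
garlic 0.71 [255. 135. 286. 175.] [0.485 0.02  0.07 ] [0.485 0.02  0.07 ]
garlic 0.66 [348.   4. 411.  79.] [0.574 0.11  0.07 ] [0.567 0.106 0.111]
spice 0.77 [377. 260. 423. 324.] [ 0.607 -0.117  0.07 ] [ 0.596 -0.09   0.11 ]
{'clock': 0.7, 'joint_positions': array([-2.23407586e-01,  3.12877142e-01,  1.49769167e+00,  2.30023964e-05,
        1.33099161e+00, -2.23434726e-01]), 'joint_velocities': array([-0.00076993, -0.00125095, -0.00112391,  0.00091326,  0.00129599,
        0.0004873 ]), 'joint_torque': array([-7.19583986e-04, -4.12100315e+01, -2.59878302e+01, -2.24540531e-04,
        5.08142130e-04,  1.69339137e-05]), 'position': array([ 5.25011687e-01, -1.29541686e-05,  2.31309019e-01]), 'orientation': array([7.68685785e-06, 7.07099117e-01, 7.07114445e-01, 1.80431214e-05]), 'wrist_force': array([-0.595478  , -0.38603654, -0.43869068]), 'torque': array([-0.0089531 ,  0.0197884 ,  0.02935733]), 'grip_force': 0.0, 'grip_width': 1.0015232402511705}
```

View pics/wrist1.png

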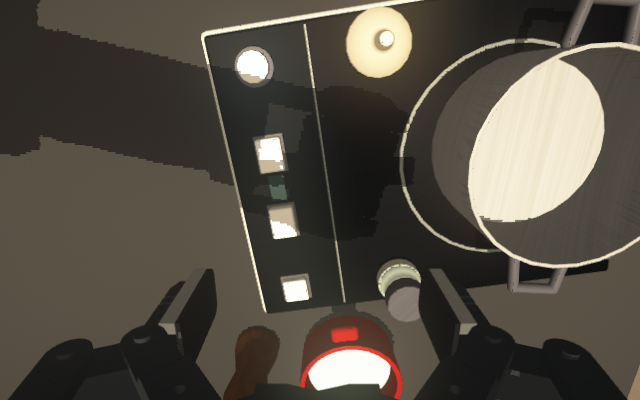

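Run:
```python
from h import *
s=np.load("wrist1.npy",allow_pickle=True).item()
f=s["frame"]
m=((f.min(2)>140)).astype(np.uint8)
n,l,st,c=cv2.connectedComponentsWithStats(m)
for i in range(1,n):
    if 150<st[i,4]<5000:
        cnt=max(cv2.findContours((l==i).astype(np.uint8),0,1)[0],key=cv2.contourArea).reshape(-1,2)
        P=np.array([atz(s,u,v,.07)[:2] for u,v in cnt])
        r=cv2.minAreaRect((P*1000).astype(np.float32))
        print(st[i],c[i].round(1),atz(s,*c[i],.07).round(4),dep(s,*c[i]).round(4),r)
```

```text
[ 201    0  219   78 4456] [359.8  36.3] [0.5582 0.1139 0.07  ] [0.5559 0.1117 0.0912] ((521.386962890625, 103.0897216796875), (170.4822235107422, 53.89423370361328), 8.436100959777832)
[410  40 104  83 348] [452.4  72.9] [0.6338 0.087  0.07  ] [0.6365 0.0872 0.0623] ((635.6978149414062, 85.90569305419922), (98.90225982666016, 16.491445541381836), 39.53392028808594)
[236  48  32  35 851] [252.3  65.3] [0.4731 0.0926 0.07  ] [0.4731 0.0926 0.0696] ((472.4883117675781, 92.7270736694336), (25.810096740722656, 24.807531356811523), 87.51171875)
[255 137  29  36 781] [269.5 154.2] [0.4839 0.0207 0.07  ] [0.4839 0.0207 0.0703] ((483.9787292480469, 20.321704864501953), (21.018630981445312, 28.728673934936523), 8.311382293701172)
[403 187  72  63 206] [430.1 222.4] [ 0.6289 -0.0428  0.07  ] [ 0.6323 -0.0469  0.0602] ((633.2283325195312, -44.12949752807617), (14.400413513183594, 94.45476531982422), 49.39229965209961)
[240 207  26 105 246] [252.  256.5] [ 0.4631 -0.0778  0.07  ] [ 0.4595 -0.0871  0.0524] ((463.8545837402344, -83.487060546875), (2.3607394695281982, 112.54208374023438), 8.418212890625)
[270 208  27  31 637] [282.1 223.6] [ 0.4927 -0.044   0.07  ] [ 0.4927 -0.0441  0.0698] ((492.9486083984375, -43.963890075683594), (22.05935287475586, 28.204090118408203), 8.635941505432129)
[379 267  42  29 327] [394.9 276.2] [ 0.6004 -0.0991  0.07  ] [ 0.5965 -0.0898  0.0857] ((602.299560546875, -100.21971893310547), (40.995365142822266, 27.173372268676758), 24.854957580566406)
[283 280  26  22 474] [295.4 290.4] [ 0.5036 -0.1151  0.07  ] [ 0.5036 -0.1147  0.0706] ((503.5780944824219, -115.25303649902344), (23.116151809692383, 23.064781188964844), 8.156305313110352)
[ 308  350   83   41 2473] [348.9 369.3] [ 0.5592 -0.2133  0.07  ] [ 0.563  -0.2464  0.0359] ((559.09716796875, -213.59320068359375), (88.39315795898438, 52.805328369140625), 3.467564821243286)
```

The picture shows the round power key at (253,66), the lock keys at (270,154) and (283,221), and the timer at (295,290). The row yaw is 8.45° and the lock midpoint is (0.4885, -0.0118). I'll turn the tool by +81.55° first, with the claw at 50 mm.

move_arm:
  deltas:
    - {"wz": 1}
    - {"wz": 1}
    - {"wz": 1}
    - {"wz": 1}
    - {"wz": 1}
    - {"wz": 1}
    - {"wz": 1}
    - {"wz": 1}
    - {"wz": 1}
    - {"wz": 1}
    - {"wz": 1}
    - {"wz": 1}
  claw: 50

```text
validation failed for argument at $.de...
```

move_arm:
  deltas:
    - {"wz": 1}
    - {"wz": 1}
    - {"wz": 1}
    - {"wz": 1}
    - {"wz": 0.31}
    - {"tx": -0.38, "ty": 0.06, "tz": 0.5}
    - {"tx": -0.38, "ty": 0.06, "tz": 0.5}
    - {"tz": 0.5}
    - {"tz": 0.5}
    - {}
    - {}

```text
validation failed for argument at $.de...
```

```bash
cat > st.py <<'E'
from h import *
from scipy.spatial.transform import Rotation as Ro
import sys
def st():
    x=sense();q=x["orientation"];R=Ro.from_quat(q,scalar_first=True).as_matrix()
    print(x["clock"],x["position"].round(4),"F",x["wrist_force"].round(2),"M",x["torque"].round(3),"w",x["grip_width"],"ty",R[:,1].round(4),"tz",R[:,2].round(4))
    return x,R
E
python3 - <<'E'
from st import *
x,R=st()
s=snapshot("wrist");cv2.imwrite("pics/wrist2.png",s["frame"])
np.save("wrist2.npy",s,allow_pickle=True)
f=s["frame"]
m=((f.min(2)>110)).astype(np.uint8)
n,l,sta,c=cv2.connectedComponentsWithStats(m)
for i in range(1,n):
    if 300<sta[i,4]<15000: print(sta[i],atz(s,*c[i],.07).round(4),dep(s,*c[i]).round(4))
E
```

```text
0.7 [ 0.525  -0.      0.2313] F [-0.6  -0.39 -0.44] M [-0.009  0.02   0.029] w 1.0015232402511705 ty [1. 0. 0.] tz [ 0.  0. -1.]
[ 201    0  221  313 5471] [0.5473 0.1003 0.07  ] [0.548  0.1008 0.0604]
[406  39 109  92 522] [0.6345 0.0866 0.07  ] [0.638  0.0867 0.0604]
[ 235   47   38   36 1059] [0.4741 0.0932 0.07  ] [0.4742 0.0932 0.0707]
[255 133  30  40 916] [0.4845 0.0214 0.07  ] [0.4846 0.0216 0.0709]
[403 187  84  65 320] [ 0.6337 -0.046   0.07  ] [ 0.6374 -0.0503  0.0597]
[269 207  30  32 717] [ 0.4931 -0.0434  0.07  ] [ 0.4932 -0.043   0.071 ]
[378 264  43  33 612] [ 0.6017 -0.0981  0.07  ] [ 0.5975 -0.0882  0.0867]
[281 274  30  28 564] [ 0.5039 -0.1137  0.07  ] [ 0.5039 -0.1141  0.0694]
[389 288  30  33 802] [ 0.6123 -0.1308  0.07  ] [ 0.6008 -0.1027  0.11  ]
[ 308  349   83   42 2518] [ 0.5591 -0.2133  0.07  ] [ 0.5629 -0.2458  0.0367]
```

View pics/wrist2.png

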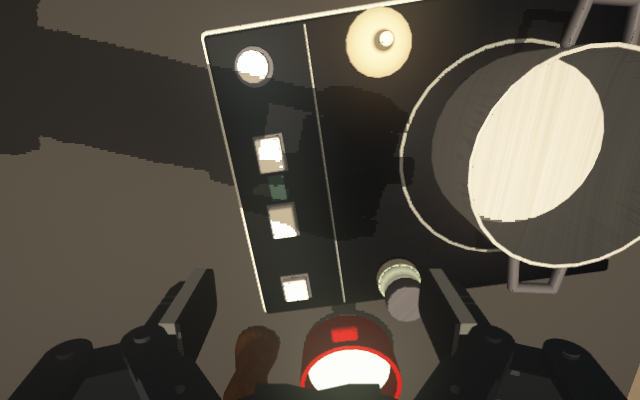

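Both moves were refused because the rows didn't validate, so the arm hasn't moved and the picture is unchanged. I'll send rows with all six numbers.

move_arm:
  deltas:
    - {"tx": 0, "ty": 0, "tz": 0, "wx": 0, "wy": 0, "wz": 1}
    - {"tx": 0, "ty": 0, "tz": 0, "wx": 0, "wy": 0, "wz": 1}
    - {"tx": 0, "ty": 0, "tz": 0, "wx": 0, "wy": 0, "wz": 1}
    - {"tx": 0, "ty": 0, "tz": 0, "wx": 0, "wy": 0, "wz": 1}
    - {"tx": 0, "ty": 0, "tz": 0, "wx": 0, "wy": 0, "wz": 1}
    - {"tx": 0, "ty": 0, "tz": 0, "wx": 0, "wy": 0, "wz": 1}
    - {"tx": 0, "ty": 0, "tz": 0, "wx": 0, "wy": 0, "wz": 1}
    - {"tx": 0, "ty": 0, "tz": 0, "wx": 0, "wy": 0, "wz": 1}
    - {"tx": 0, "ty": 0, "tz": 0, "wx": 0, "wy": 0, "wz": 1}
    - {"tx": 0, "ty": 0, "tz": 0, "wx": 0, "wy": 0, "wz": 1}
    - {"tx": 0, "ty": 0, "tz": 0, "wx": 0, "wy": 0, "wz": 1}
    - {"tx": 0, "ty": 0, "tz": 0, "wx": 0, "wy": 0, "wz": 1}
  claw: 50

```text
clock: 1.95
position: [0.525, -0.0, 0.2313]
orientation: [0.0, 0.966, 0.257, 0.0]
wrist_force: [-0.6, -0.1, -0.4]
grip_width: 0.588
grip_force: 0.0
```

move_arm:
  deltas:
    - {"tx": 0, "ty": 0, "tz": 0, "wx": 0, "wy": 0, "wz": 1}
    - {"tx": 0, "ty": 0, "tz": 0, "wx": 0, "wy": 0, "wz": 1}
    - {"tx": 0, "ty": 0, "tz": 0, "wx": 0, "wy": 0, "wz": 1}
    - {"tx": 0, "ty": 0, "tz": 0, "wx": 0, "wy": 0, "wz": 1}
    - {"tx": 0, "ty": 0, "tz": 0, "wx": 0, "wy": 0, "wz": 0.31}
    - {"tx": -0.38, "ty": 0.06, "tz": 0.5, "wx": 0, "wy": 0, "wz": 0}
    - {"tx": -0.38, "ty": 0.06, "tz": 0.5, "wx": 0, "wy": 0, "wz": 0}
    - {"tx": 0, "ty": 0, "tz": 0.5, "wx": 0, "wy": 0, "wz": 0}
    - {"tx": 0, "ty": 0, "tz": 0.5, "wx": 0, "wy": 0, "wz": 0}
    - {"tx": 0, "ty": 0, "tz": 0, "wx": 0, "wy": 0, "wz": 0}
    - {"tx": 0, "ty": 0, "tz": 0, "wx": 0, "wy": 0, "wz": 0}

```text
clock: 3.05
position: [0.4886, -0.0116, 0.132]
orientation: [0.0, 0.997, 0.074, 0.0]
wrist_force: [-0.2, 1.1, 0.2]
grip_width: 0.58
grip_force: 0.0
```

```bash
cat > st.py <<'E'
from h import *
from scipy.spatial.transform import Rotation as Ro
def st():
    x=sense();q=x["orientation"];R=Ro.from_quat(np.roll(q,-1)).as_matrix()
    print(x["clock"],x["position"].round(4),"F",x["wrist_force"].round(2),"M",x["torque"].round(3),"w",round(x["grip_width"],3),"ty",R[:,1].round(4),"tz",R[:,2].round(4))
    return x,R
E
python3 - <<'E'
from st import *
x,R=st()
s=snapshot("wrist");cv2.imwrite("pics/wrist3.png",s["frame"])
m=((s["frame"].min(2)>110)).astype(np.uint8)
n,l,sta,c=cv2.connectedComponentsWithStats(m)
for i in range(1,n):
    if 300<sta[i,4]<15000: print(sta[i],atz(s,*c[i],.07).round(4),dep(s,*c[i]).round(4))
E
```

```text
3.05 [ 0.4886 -0.0116  0.132 ] F [-0.25  1.14  0.16] M [-0.018  0.001  0.029] w 0.58 ty [ 1.477e-01 -9.890e-01  1.000e-04] tz [ 3.e-04 -1.e-04 -1.e+00]
[ 237    0  164   23 1004] [0.6024 0.0046 0.07  ] [0.6038 0.0047 0.061 ]
[ 486    0   53   85 1929] [ 0.602 -0.096  0.07 ] [ 0.5991 -0.0872  0.0887]
[ 529    0   72   79 3747] [ 0.608  -0.1246  0.07  ] [ 0.6008 -0.1009  0.1087]
[583   0  29  46 623] [ 0.6213 -0.1404  0.07  ] [ 0.6114 -0.1129  0.1099]
[627 133  13  82 728] [ 0.5446 -0.1947  0.07  ] [ 0.5403 -0.2271  0.0361]
[381 143 154   3 452] [ 0.5472 -0.0856  0.07  ] [ 0.546  -0.0901  0.0595]
[ 128  193   51   46 1639] [0.4753 0.0895 0.07  ] [0.4755 0.0893 0.0704]
[ 459  196   49   41 1580] [ 0.5059 -0.1135  0.07  ] [ 0.5058 -0.1136  0.0699]
[ 242  204   49   32 1514] [0.4842 0.0193 0.07  ] [0.4842 0.0193 0.0702]
[ 346  204   49   32 1511] [ 0.4936 -0.0436  0.07  ] [ 0.4932 -0.0438  0.069 ]
```

View pics/wrist3.png

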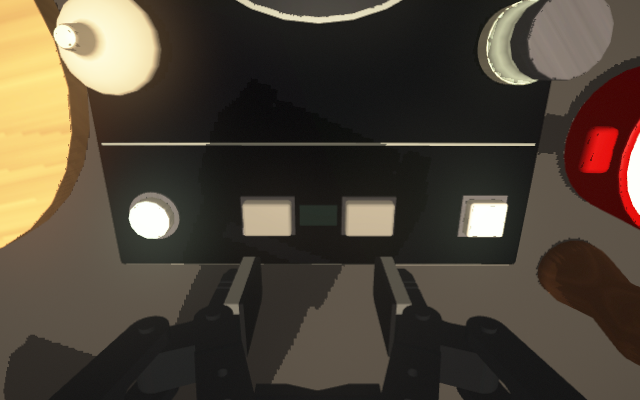

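The keys at (268,217) and (370,217) sit symmetrically ahead of the open fingertips, and the tool is centred on them. I'll descend.

move_arm:
  deltas:
    - {"tx": 0, "ty": 0, "tz": 0.4, "wx": 0, "wy": 0, "wz": 0}
    - {"tx": 0, "ty": 0, "tz": 0.4, "wx": 0, "wy": 0, "wz": 0}
    - {"tx": 0, "ty": 0, "tz": 0.24, "wx": 0, "wy": 0, "wz": 0}
    - {"tx": 0, "ty": 0, "tz": 0, "wx": 0, "wy": 0, "wz": 0}
    - {"tx": 0, "ty": 0, "tz": 0, "wx": 0, "wy": 0, "wz": 0}
  claw: 54

```text
clock: 3.6
position: [0.4889, -0.0117, 0.0803]
orientation: [0.0, 0.997, 0.074, 0.001]
wrist_force: [1.0, -0.6, 0.3]
grip_width: 0.635
grip_force: 0.0
```

Run:
```python
from st import *
st()
s=snapshot("wrist");a=s["frame"]
cv2.imwrite("pics/w4.png",a[100:400,120:520])
```

```text
3.6 [ 0.4889 -0.0117  0.0803] F [ 1.01 -0.57  0.33] M [-0.042  0.056  0.011] w 0.635 ty [ 1.472e-01 -9.891e-01  6.000e-04] tz [ 1.4e-03 -4.0e-04 -1.0e+00]
```

View pics/w4.png

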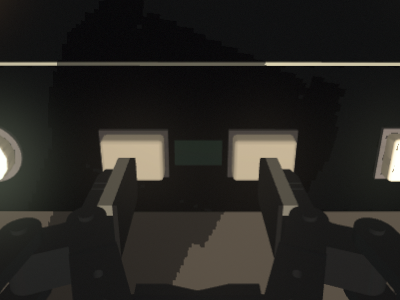

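The crop shows a fingertip over each lock key, at (125,170) and (272,170). Next I'll step down and watch the force.

move_arm:
  deltas:
    - {"tx": 0, "ty": 0, "tz": 0.16, "wx": 0, "wy": 0, "wz": 0}
    - {"tx": 0, "ty": 0, "tz": 0.1, "wx": 0, "wy": 0, "wz": 0}
    - {"tx": 0, "ty": 0, "tz": 0.06, "wx": 0, "wy": 0, "wz": 0}
    - {"tx": 0, "ty": 0, "tz": 0, "wx": 0, "wy": 0, "wz": 0}
    - {"tx": 0, "ty": 0, "tz": 0, "wx": 0, "wy": 0, "wz": 0}

```text
clock: 4.15
position: [0.4884, -0.0116, 0.0635]
orientation: [0.0, 0.997, 0.074, 0.0]
wrist_force: [-1.0, 0.4, 4.4]
grip_width: 0.634
grip_force: 2.3
```

move_arm:
  deltas:
    - {"tx": 0, "ty": 0, "tz": 0.04, "wx": 0, "wy": 0, "wz": 0}
    - {"tx": 0, "ty": 0, "tz": 0, "wx": 0, "wy": 0, "wz": 0}
    - {"tx": 0, "ty": 0, "tz": 0, "wx": 0, "wy": 0, "wz": 0}

```text
clock: 4.45
position: [0.4884, -0.0115, 0.0617]
orientation: [0.0, 0.997, 0.074, 0.0]
wrist_force: [-1.4, 0.4, 6.9]
grip_width: 0.632
grip_force: 3.1
```

move_arm:
  deltas:
    - {"tx": 0, "ty": 0, "tz": 0.04, "wx": 0, "wy": 0, "wz": 0}
    - {"tx": 0, "ty": 0, "tz": 0, "wx": 0, "wy": 0, "wz": 0}
    - {"tx": 0, "ty": 0, "tz": 0, "wx": 0, "wy": 0, "wz": 0}

```text
clock: 4.75
position: [0.4884, -0.0116, 0.0602]
orientation: [0.0, 0.997, 0.074, 0.0]
wrist_force: [-3.3, 0.5, 12.0]
grip_width: 0.626
grip_force: 6.0
```

move_arm:
  deltas:
    - {"tx": 0, "ty": 0, "tz": 0.03, "wx": 0, "wy": 0, "wz": 0}
    - {"tx": 0, "ty": 0, "tz": 0, "wx": 0, "wy": 0, "wz": 0}
    - {"tx": 0, "ty": 0, "tz": 0, "wx": 0, "wy": 0, "wz": 0}

```text
clock: 5.05
position: [0.4885, -0.0116, 0.06]
orientation: [0.0, 0.997, 0.074, 0.0]
wrist_force: [-9.8, 1.7, 29.1]
grip_width: 0.635
grip_force: 14.1
```

Run:
```python
from st import *
st()
```

```text
5.05 [ 0.4885 -0.0116  0.06  ] F [-9.76  1.73 29.14] M [ 0.3    1.786 -0.025] w 0.635 ty [ 1.473e-01 -9.891e-01  6.000e-04] tz [ 9.e-04 -5.e-04 -1.e+00]
```

The moment balance (lever 0.183 m, predicted 0.58 against 0.56 N·m measured) shows the load is centred, so both keys are bottomed. I'll ease off slightly and hold.

move_arm:
  deltas:
    - {"tx": 0, "ty": 0, "tz": -0.01, "wx": 0, "wy": 0, "wz": 0}
    - {"tx": 0, "ty": 0, "tz": 0, "wx": 0, "wy": 0, "wz": 0}
    - {"tx": 0, "ty": 0, "tz": 0, "wx": 0, "wy": 0, "wz": 0}
    - {"tx": 0, "ty": 0, "tz": 0, "wx": 0, "wy": 0, "wz": 0}
    - {"tx": 0, "ty": 0, "tz": 0, "wx": 0, "wy": 0, "wz": 0}
    - {"tx": 0, "ty": 0, "tz": 0, "wx": 0, "wy": 0, "wz": 0}
    - {"tx": 0, "ty": 0, "tz": 0, "wx": 0, "wy": 0, "wz": 0}
    - {"tx": 0, "ty": 0, "tz": 0, "wx": 0, "wy": 0, "wz": 0}
    - {"tx": 0, "ty": 0, "tz": 0, "wx": 0, "wy": 0, "wz": 0}
    - {"tx": 0, "ty": 0, "tz": 0, "wx": 0, "wy": 0, "wz": 0}
    - {"tx": 0, "ty": 0, "tz": 0, "wx": 0, "wy": 0, "wz": 0}
    - {"tx": 0, "ty": 0, "tz": 0, "wx": 0, "wy": 0, "wz": 0}

```text
clock: 6.25
position: [0.4885, -0.0116, 0.06]
orientation: [0.0, 0.997, 0.074, 0.0]
wrist_force: [-8.1, 1.7, 21.4]
grip_width: 0.634
grip_force: 11.4
```

Run:
```python
from st import *
st()
s=snapshot("wrist");a=s["frame"]
cv2.imwrite("pics/w5.png",a[100:400,120:520])
```

```text
6.25 [ 0.4885 -0.0116  0.06  ] F [-8.06  1.74 21.44] M [ 0.206  1.32  -0.005] w 0.634 ty [ 1.472e-01 -9.891e-01  5.000e-04] tz [ 7.e-04 -4.e-04 -1.e+00]
```

View pics/w5.png

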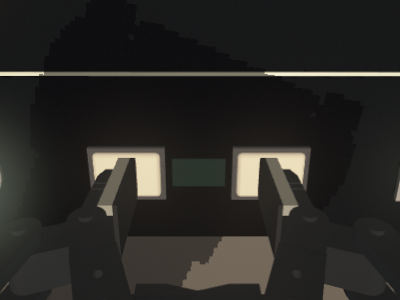

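move_arm:
  deltas:
    - {"tx": 0, "ty": 0, "tz": 0, "wx": 0, "wy": 0, "wz": 0}
    - {"tx": 0, "ty": 0, "tz": 0, "wx": 0, "wy": 0, "wz": 0}
    - {"tx": 0, "ty": 0, "tz": 0, "wx": 0, "wy": 0, "wz": 0}
    - {"tx": 0, "ty": 0, "tz": 0, "wx": 0, "wy": 0, "wz": 0}
    - {"tx": 0, "ty": 0, "tz": 0, "wx": 0, "wy": 0, "wz": 0}
    - {"tx": 0, "ty": 0, "tz": 0, "wx": 0, "wy": 0, "wz": 0}
    - {"tx": 0, "ty": 0, "tz": 0, "wx": 0, "wy": 0, "wz": 0}
    - {"tx": 0, "ty": 0, "tz": 0, "wx": 0, "wy": 0, "wz": 0}
    - {"tx": 0, "ty": 0, "tz": 0, "wx": 0, "wy": 0, "wz": 0}
    - {"tx": 0, "ty": 0, "tz": 0, "wx": 0, "wy": 0, "wz": 0}
    - {"tx": 0, "ty": 0, "tz": 0, "wx": 0, "wy": 0, "wz": 0}
    - {"tx": 0, "ty": 0, "tz": 0, "wx": 0, "wy": 0, "wz": 0}

```text
clock: 7.5
position: [0.4885, -0.0116, 0.06]
orientation: [0.0, 0.997, 0.074, 0.0]
wrist_force: [-7.7, 0.6, 23.4]
grip_width: 0.633
grip_force: 11.4
```

move_arm:
  deltas:
    - {"tx": 0, "ty": 0, "tz": 0, "wx": 0, "wy": 0, "wz": 0}
    - {"tx": 0, "ty": 0, "tz": 0, "wx": 0, "wy": 0, "wz": 0}
    - {"tx": 0, "ty": 0, "tz": 0, "wx": 0, "wy": 0, "wz": 0}
    - {"tx": 0, "ty": 0, "tz": 0, "wx": 0, "wy": 0, "wz": 0}
    - {"tx": 0, "ty": 0, "tz": 0, "wx": 0, "wy": 0, "wz": 0}
    - {"tx": 0, "ty": 0, "tz": 0, "wx": 0, "wy": 0, "wz": 0}
    - {"tx": 0, "ty": 0, "tz": 0, "wx": 0, "wy": 0, "wz": 0}
    - {"tx": 0, "ty": 0, "tz": 0, "wx": 0, "wy": 0, "wz": 0}

```text
clock: 8.3
position: [0.4885, -0.0116, 0.06]
orientation: [0.0, 0.997, 0.074, 0.0]
wrist_force: [-7.7, 1.1, 23.2]
grip_width: 0.634
grip_force: 11.4
```

The crop shows both keys equally sunk and lit at (126,173) and (272,173), held for over 3 s. Lift off and move to the power key (+105 mm along hob y).

move_arm:
  deltas:
    - {"tx": 0, "ty": 0, "tz": -0.2, "wx": 0, "wy": 0, "wz": 0}
    - {"tx": 0, "ty": 0, "tz": -0.4, "wx": 0, "wy": 0, "wz": 0}
    - {"tx": 0, "ty": 0, "tz": -0.4, "wx": 0, "wy": 0, "wz": 0}
    - {"tx": 0, "ty": -0.3, "tz": 0, "wx": 0, "wy": 0, "wz": 0}
    - {"tx": 0, "ty": -0.5, "tz": 0, "wx": 0, "wy": 0, "wz": 0}
    - {"tx": 0, "ty": -0.5, "tz": 0, "wx": 0, "wy": 0, "wz": 0}
    - {"tx": 0, "ty": -0.5, "tz": 0, "wx": 0, "wy": 0, "wz": 0}
    - {"tx": 0, "ty": -0.3, "tz": 0, "wx": 0, "wy": 0, "wz": 0}
    - {"tx": 0, "ty": 0, "tz": 0, "wx": 0, "wy": 0, "wz": 0}
    - {"tx": 0, "ty": 0, "tz": 0, "wx": 0, "wy": 0, "wz": 0}
    - {"tx": 0, "ty": 0, "tz": 0, "wx": 0, "wy": 0, "wz": 0}
    - {"tx": 0, "ty": 0, "tz": 0, "wx": 0, "wy": 0, "wz": 0}
  claw: 0

```text
clock: 9.5
position: [0.4729, 0.0918, 0.1081]
orientation: [-0.0, 0.997, 0.073, -0.0]
wrist_force: [-0.5, -0.4, -0.3]
grip_width: 0.002
grip_force: 0.0
```

Run:
```python
from st import *
st()
s=snapshot("wrist");a=s["frame"]
cv2.imwrite("pics/w6.png",a)
m=((s["frame"].min(2)>110)).astype(np.uint8)
n,l,sta,c=cv2.connectedComponentsWithStats(m)
for i in range(1,n):
    if 300<sta[i,4]<15000: print(sta[i],atz(s,*c[i],.07).round(4),dep(s,*c[i]).round(4))
```

```text
9.5 [0.4729 0.0918 0.1081] F [-0.55 -0.38 -0.32] M [-0.022  0.022  0.087] w 0.002 ty [ 0.146  -0.9893 -0.    ] tz [-2.e-04 -0.e+00 -1.e+00]
[ 249    0  120  145 9591] [0.569  0.1103 0.07  ] [0.5659 0.1089 0.1083]
[468   0 142  15 783] [0.5999 0.0094 0.07  ] [0.6026 0.004  0.0596]
[  0 104  27  71 642] [0.5003 0.2554 0.07  ] [0.4857 0.2961 0.0214]
[437 150 203   3 507] [ 0.5373 -0.0178  0.07  ] [ 0.5364 -0.0243  0.0604]
[ 295  215   45   38 1355] [0.4737 0.0917 0.07  ] [0.4738 0.0918 0.0703]
[ 421  217   56   36 1853] [0.4844 0.0197 0.07  ] [0.4845 0.0199 0.0704]
[ 533  217   60   36 1905] [ 0.4936 -0.0427  0.07  ] [ 0.4935 -0.0428  0.0698]
[ 23 246 119  30 987] [0.4362 0.2214 0.07  ] [0.4047 0.2527 0.0219]
```

View pics/w6.png

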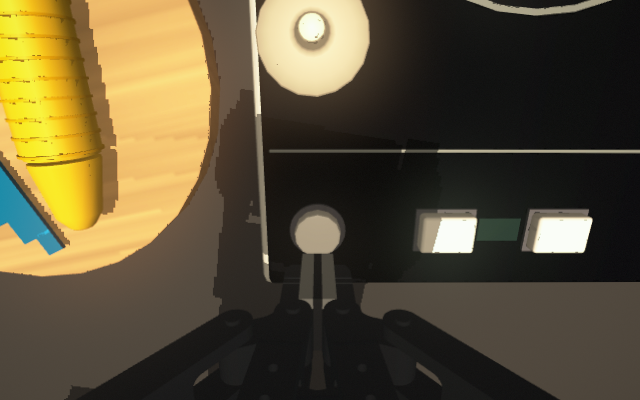

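Both lock keys are up at (448,234) and (562,234), and the shut fingertips line up with the power key at (318,231). I'll descend.

move_arm:
  deltas:
    - {"tx": 0, "ty": 0, "tz": 0.3, "wx": 0, "wy": 0, "wz": 0}
    - {"tx": 0, "ty": 0, "tz": 0.3, "wx": 0, "wy": 0, "wz": 0}
    - {"tx": 0, "ty": 0, "tz": 0.1, "wx": 0, "wy": 0, "wz": 0}
    - {"tx": 0, "ty": 0, "tz": 0.08, "wx": 0, "wy": 0, "wz": 0}
    - {"tx": 0, "ty": 0, "tz": 0.06, "wx": 0, "wy": 0, "wz": 0}
    - {"tx": 0, "ty": 0, "tz": 0, "wx": 0, "wy": 0, "wz": 0}
    - {"tx": 0, "ty": 0, "tz": 0, "wx": 0, "wy": 0, "wz": 0}

```text
clock: 10.25
position: [0.4731, 0.0922, 0.0667]
orientation: [0.0, 0.997, 0.074, 0.0]
wrist_force: [-1.2, -1.8, 1.6]
grip_width: -0.002
grip_force: 1.3
```

move_arm:
  deltas:
    - {"tx": 0, "ty": 0, "tz": 0.03, "wx": 0, "wy": 0, "wz": 0}
    - {"tx": 0, "ty": 0, "tz": 0, "wx": 0, "wy": 0, "wz": 0}
    - {"tx": 0, "ty": 0, "tz": 0, "wx": 0, "wy": 0, "wz": 0}

```text
clock: 10.55
position: [0.4731, 0.0923, 0.065]
orientation: [0.0, 0.997, 0.074, 0.0]
wrist_force: [-0.9, -1.7, 3.3]
grip_width: 0.0
grip_force: 1.7
```

move_arm:
  deltas:
    - {"tx": 0, "ty": 0, "tz": 0.03, "wx": 0, "wy": 0, "wz": 0}
    - {"tx": 0, "ty": 0, "tz": 0, "wx": 0, "wy": 0, "wz": 0}
    - {"tx": 0, "ty": 0, "tz": 0, "wx": 0, "wy": 0, "wz": 0}

```text
clock: 10.85
position: [0.4732, 0.0923, 0.0639]
orientation: [0.0, 0.997, 0.074, 0.0]
wrist_force: [-2.3, -1.5, 10.5]
grip_width: 0.001
grip_force: 5.2
```

move_arm:
  deltas:
    - {"tx": 0, "ty": 0, "tz": 0.02, "wx": 0, "wy": 0, "wz": 0}
    - {"tx": 0, "ty": 0, "tz": 0, "wx": 0, "wy": 0, "wz": 0}
    - {"tx": 0, "ty": 0, "tz": 0, "wx": 0, "wy": 0, "wz": 0}

```text
clock: 11.15
position: [0.4732, 0.0923, 0.0637]
orientation: [0.0, 0.997, 0.074, 0.001]
wrist_force: [-7.0, -2.2, 21.7]
grip_width: 0.001
grip_force: 10.3
```

The power key is bottomed: the force went well past 4 N at z = 0.064. I'll release it and lift clear.

move_arm:
  deltas:
    - {"tx": 0, "ty": 0, "tz": 0, "wx": 0, "wy": 0, "wz": 0}
    - {"tx": 0, "ty": 0, "tz": -0.2, "wx": 0, "wy": 0, "wz": 0}
    - {"tx": 0, "ty": 0, "tz": -0.5, "wx": 0, "wy": 0, "wz": 0}
    - {"tx": 0, "ty": 0, "tz": -0.5, "wx": 0, "wy": 0, "wz": 0}
    - {"tx": 0, "ty": 0, "tz": -0.5, "wx": 0, "wy": 0, "wz": 0}
    - {"tx": 0, "ty": 0, "tz": -0.3, "wx": 0, "wy": 0, "wz": 0}
    - {"tx": 0, "ty": 0, "tz": 0, "wx": 0, "wy": 0, "wz": 0}
    - {"tx": 0, "ty": 0, "tz": 0, "wx": 0, "wy": 0, "wz": 0}
    - {"tx": 0, "ty": 0, "tz": 0, "wx": 0, "wy": 0, "wz": 0}

```text
clock: 12.05
position: [0.4723, 0.0924, 0.1611]
orientation: [-0.0, 0.997, 0.074, -0.001]
wrist_force: [-0.4, 0.2, 0.3]
grip_width: -0.001
grip_force: 0.0
```

Run:
```python
from st import *
st()
s=snapshot("wrist");cv2.imwrite("pics/w7.png",s["frame"])
```

```text
12.05 [0.4723 0.0924 0.1611] F [-0.43  0.2   0.26] M [ 0.033 -0.015  0.027] w -0.001 ty [ 1.469e-01 -9.891e-01 -6.000e-04] tz [-2.1e-03  3.0e-04 -1.0e+00]
```

View pics/w7.png

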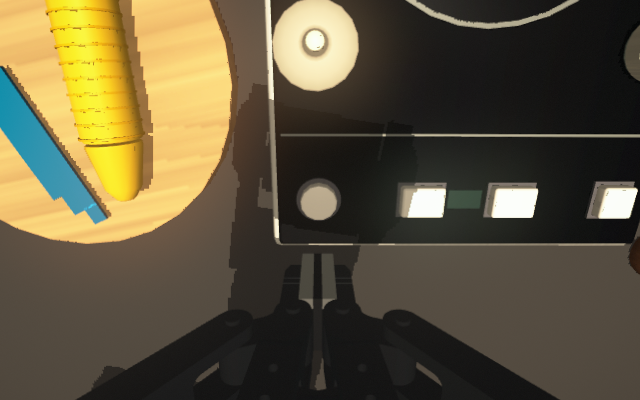

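All four keys are up (row at v≈200), the bystanders in view are undisturbed, and the arm is clear.

```bash
python3 -c "
from workcell import *
print(finish_job())"
```

```text
the job is handed in; nothing more can be done
None
```

The job is handed in, with no verdict returned: both lock keys were held down together for over 3 s and released, then the power key was pressed fully and let go; the timer key wasn't touched, and no bystander in view had moved.

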